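Hold a pump head against its sprung plate for fastening

TASK

Set the loose pump head down on the bed of the assembly stand, between the two low rails and with its seal face towards the sprung plate, then slide it against the plate and push the plate back to about half of its travel (about 10 N), never all the way to its stop. Keep the head flat on the bed and squarely against the plate at that steady push so that I can drive its screws: finish while still holding it there, do not let go. Do not tip the head over, and leave the other things on the bench where they are.

Things in the scene. Friction and masses are not known exactly. Their poses are not given: they have to be found in the camera images.
- head_center (a point): Centre of the pump head, a loose bare-metal block 50 mm (its x) by 44 mm (its y) by 64 mm tall, 0.3 to 0.65 kg, standing on the bench; this point is 32 mm above its underside. +x points out of the flat seal face (two dark rings side by side), at the start away from the robot within about 50 degrees. The y faces are plain: grip these.
- head: The same pump head; origin at the centre of its underside, same axes. Out of its front face (-x) sticks a round steel fitting at mid height, 15 mm thick, 17 mm long with its brass tip; four dark screw holes surround it. A 6 mm high stub stands on top.
- head_face (a point): The middle of the pump head's flat seal face, 25 mm along +x from its centre, 32 mm above its underside; same axes as the head.
- stand: Assembly stand fixed to the bench: white-painted base 200 mm (its x) by 130 mm; it and the head start on either side. Origin at bench level; +x (away from the robot within 20 degrees) is the way to push the head. The base's top is the bed, 14 mm above the bench. A fixed wall 90 mm wide, top 80 mm above the bench, stands with its front at x = +75 mm.
- bed_center (a point): Point on the bed surface (14 mm above the bench) midway between the two low aluminium rails, at the stand's x = -25 mm; axes as the stand. Rails: 6 mm high, inner sides 25 mm either side, along the stand's x from -80 to +25 mm: the head fits with 3 mm to spare each side. A head centred over this point is 30 mm clear of the plate.
- plate_face (a point): Middle of the front face of the sprung plate: upright steel plate 70 mm wide, 56 mm tall, 8 mm thick, at rest at the stand's x = +30 mm, lower edge 2 mm above the bed, this point 44 mm above the bench. Two rods with coil springs carry it through the wall. It moves back along the stand's +x when pushed.
- plate (a joint): How far the sprung plate is pushed back, m: 0 at rest, 0.025 at its stop. The spring has 0.8 N per mm and no preload: 12.5 mm is half of the travel and about 10 N.
- bottle_center (a point): Bystander: amber glass jar with a white cap, 56 mm across and 85 mm tall; this point 42 mm above its underside.
- wrench_center (a point): Bystander: small steel wrench 130 mm long, lying flat.
- column_center (a point): Bystander: steel separation column, a 12 mm tube 100 mm long with square 18 mm ends, lying; this point is its middle, 9 mm above the bench.

How it is judged:
By the outcome, as a careful person would: the job done as asked, in the order asked, and still so for the second after the job is handed in, while the arm keeps its last pose, push and grip.
It also fails if it takes over 51 s, if anything falls off the work surface, if the arm or the gripper's body presses on something with over 40 N, if the wrist force passes 120 N, or if a joint passes its speed limit or range.

ROBOT

A 6-joint arm with a two-finger parallel gripper is mounted at the origin on the work surface. World frame = base frame: x ahead of the robot, y to its left, z up, the work surface at z = 0. Lengths are in m, angles in rad, forces in N, time in s.
With the tool pointing down it reaches from about 0.225 to 0.875 m from the base axis. Payload 3.4 kg.
Tool frame: the origin (TCP) lies at the very end of the fingers, on their centre line; the grasp point (between the pads) lies 19 mm behind it; z points along the fingers, y is the direction in which the jaws open and shut (so a half turn about z gives the same grasp; the last joint's range is limited). The gripper opens to 85 mm and grips with 20 to 120 N. Pads are 22 mm wide; open, the fingers measure 114 mm over their backs; the gripper's body (76 mm by 85 mm) begins 54 mm behind the grasp point. The pads swing forward as they close: fully open they stand 13 mm farther back than shut.
Start: joints at [1.045, 0.276, 1.505, -0, 1.361, -0.121], TCP at [0.226, 0.529, 0.231] pointing down, gripper open.
Joint ranges: [-2.89, 2.89], [-0.75, 2.08], [0.22, 2.7], [-1.18, 4.32], [0.11, 2.71], [-2.7, 2.7]. Speed limits (rad/s): [2.57, 2.57, 3.14, 3.14, 3.14, 3.14].

INTERFACE

Orientations are given as a unit quaternion [w, x, y, z].
In Python, from rig import manip, viewer, job gives the robot as it stands.
- The arm moves only by the shell command python3 -m crank 'ROWS' [OPENING] [FORCE]. ROWS is JSON, a list of rows, each a list of 6 numbers: the shift along the tool's x, y, z in m, then the turn, a rotation vector about the tool's x, y, z in degrees. In form: [[dx, dy, dz, rx, ry, rz], ...]. A call has 1 to 20 rows; each row is the pose to reach, as a shift and turn from the pose measured when the call began, along the tool's axes at that moment; what a row does not reach only later rows make up. A row lasts 1/8 s, in which the tool goes at most 62.5 mm and 10.7 degrees, less where a joint would pass 70% of its speed; a pose out of reach is approached as far as the arm can. A call with a gripper value outside its range is refused whole. OPENING is the opening, from 0 (shut) to 1 (fully open), set as the call begins (- or left out, the last holds). The fingers move at their own pace and stop on an object; FORCE is the grip in N (left out, the last holds). Time passes only in rows, so rows that repeat a pose let the fingers close. It gives the time, the measured TCP pose, the force and the opening at its end, in the units of the state.
- manip.get_state(): the state, without advancing time (a new reading comes with each control period).
- viewer.get_image(name): name is "side" or "top"; returns a dict with "frame" (420x560x3 uint8, blue, green, red), "range_z" (420x560 float32, m along the optical axis (not along the pixel's ray), 0 where there is no reading), "intrinsics" (3x3 intrinsics, pixels), "world_from_camera" (4x4, takes a point from camera to world coordinates). Camera axes: x right, y up, looking along -z (the intrinsics and any distortion apply to the point x, -y, -z); pixel columns grow to the right and rows downward; lengths in m; the calibration is good to about 2 mm. A picture is of the moment at which its call begins.
- job.sign_off(): hands the job in, once; it reports no verdict.
The state is a dict: "clock": time; "qpos": joint angles; "qd": joint speeds; "effort": joint torques, N m; "position": TCP position; "ee_rot": TCP orientation; "contact_force": force on the tool from outside, world axes, zero at the start; "moment": the same for the moment, N m; "width": finger opening in m.
Only numpy, scipy, OpenCV 4.12 (cv2) and the standard library are available. Lean on these libraries where they do the work, as an engineer would, in place of code of your own. Each camera call takes 0.05 s, during which the arm holds its last target. There are 200 camera calls.

## Working session

There is one attempt and no reset: what is moved stays moved. The work goes in short steps, Python scripts to look and compute and a shell command to move; the robot and the scene stay as the last step left them, time stands still between calls to the robot, and variables do not carry over. Pictures are saved under pics/ and viewed, about 8 in all and at most 12, crops included, and the job is handed in when it is done.

```bash
mkdir -p pics; python3 - <<'E'
from rig import manip, viewer
import cv2, numpy as np
s=manip.get_state(); print({k:np.round(v,4) for k,v in s.items()})
for n in("top","side"):
    im=viewer.get_image(n); cv2.imwrite(f"pics/{n}0.png",im["frame"]); np.savez(f"{n}0.npz",**im)
    print(n,im["intrinsics"],im["world_from_camera"].round(4), [k for k in im])
E
```

```text
{'clock': np.float64(0.0), 'qpos': array([ 1.045 ,  0.2766,  1.5061, -0.    ,  1.3607, -0.121 ]), 'qd': array([-0.0005, -0.0012, -0.0011, -0.0033,  0.0017, -0.0002]), 'effort': array([ 5.00000e-04, -4.16782e+01, -2.45806e+01, -1.00000e-04,
        1.12000e-02, -0.00000e+00]), 'position': array([0.2262, 0.5281, 0.2304]), 'ee_rot': array([-3.000e-04,  2.010e-01,  9.796e-01, -9.000e-04]), 'contact_force': array([ 0.573 ,  0.1886, -0.6407]), 'moment': array([-0.0519,  0.0273,  0.0223]), 'width': np.float64(0.0855)}
top [[496.61251785   0.         283.26843552]
 [  0.         496.61251785 214.10273339]
 [  0.           0.           1.        ]] [[-0.0228  0.991  -0.1322  0.4641]
 [-0.9997 -0.021   0.0148 -0.0072]
 [ 0.0119  0.1325  0.9911  1.0907]
 [ 0.      0.      0.      1.    ]] ['frame', 'range_z', 'intrinsics', 'world_from_camera']
side [[460.72638754   0.         278.6076181 ]
 [  0.         460.72638754 213.88607192]
 [  0.           0.           1.        ]] [[ 0.6687  0.5125 -0.5387  0.1754]
 [-0.7434  0.472  -0.4738 -0.4262]
 [ 0.0114  0.7173  0.6966  0.6658]
 [ 0.      0.      0.      1.    ]] ['frame', 'range_z', 'intrinsics', 'world_from_camera']
```

View pics/top0.png

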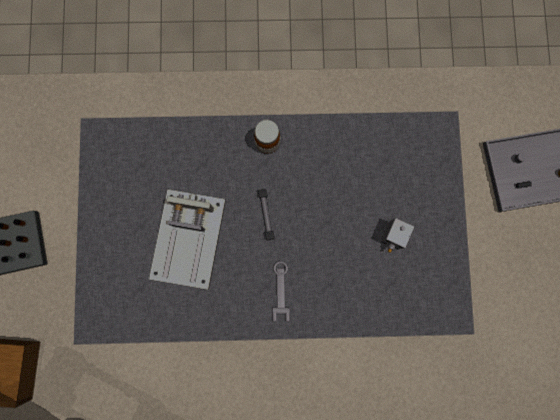

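View pics/side0.png

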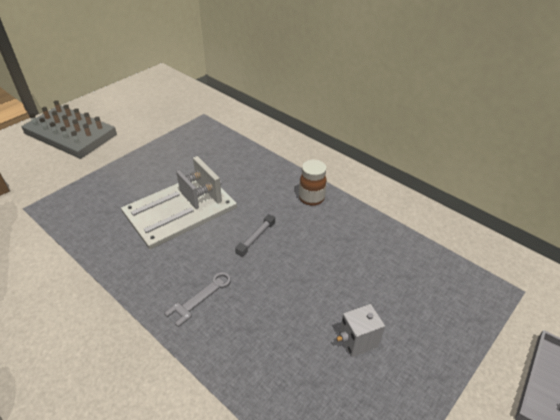

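The top view shows the stand at about px (187,240), with its wall at the top. The head is at (400,233), with its fitting towards (390,248). The jar is at (267,136), the column at (266,215) and the wrench at (281,292).

```bash
cat > h.py <<'E'
import numpy as np, cv2
from rig import viewer, manip
def cloud(im):
    K=im["intrinsics"];T=im["world_from_camera"];d=im["range_z"]
    v,u=np.mgrid[:d.shape[0],:d.shape[1]]
    P=np.stack([(u-K[0,2])/K[0,0]*d,-(v-K[1,2])/K[1,1]*d,-d],-1)
    W=P@T[:3,:3].T+T[:3,3]; W[d==0]=np.nan
    return W
def rect(W,m):
    p=W[m]; r=cv2.minAreaRect((p[:,:2]*1000).astype(np.float32))
    return len(p),np.round(r[0],1),np.round(r[1],1),round(r[2],1),"z",np.round(np.median(p[:,2])*1000,1),"mean",np.round(p.mean(0)*1000,1)
E
python3 - <<'E'
from h import *
for n in("top","side"):
    im=dict(np.load(f"{n}0.npz")); W=cloud(im); x,y,z=W[...,0],W[...,1],W[...,2]
    tab=(abs(z)<.01)&(x>.25)&(x<.65)&(abs(y)<.4); print(n,"bench z",np.nanmedian(z[tab]),np.nanstd(z[tab]))
    hd=(x>.3)&(x<.6)&(y<-.12)&(y>-.4)
    print("head top",rect(W,hd&(z>.060)&(z<.067)))
    print("head all",rect(W,hd&(z>.012)))
    st=(x>.25)&(x<.7)&(y>.08)&(y<.4)
    print("stand",rect(W,st&(z>.009)&(z<.017)))
    print("platetop",rect(W,st&(z>.066)&(z<.0755)));print("walltop",rect(W,st&(z>.0765)&(z<.086)))
    print("jar",rect(W,(x>.5)&(x<.75)&(abs(y)<.12)&(z>.075)))
top=cv2.imread("pics/top0.png");side=cv2.imread("pics/side0.png")
a=cv2.resize(top[180:300,140:240],(400,480),interpolation=3);b=cv2.resize(top[203:273,360:440],(400,350),interpolation=3)
b=cv2.copyMakeBorder(b,0,130,0,0,0);cv2.imwrite("pics/c1.png",np.hstack([a,b]))
E
```

```text
top bench z -0.0008952478732852098 0.0022617486869625893
head top (435, array([ 556.9, -265. ]), array([44., 50.]), 63.9, 'z', np.float64(62.5), 'mean', array([ 556.2, -264.6,   62.7]))
head all (691, array([ 549.4, -261.6]), array([44.9, 67.4]), 63.5, 'z', np.float64(61.5), 'mean', array([ 553.8, -260.7,   55.5]))
stand (4012, array([558.7, 186.7]), array([130.3, 200.2]), 78.9, 'z', np.float64(12.8), 'mean', array([547.5, 186.8,  12.9]))
platetop (170, array([605.7, 176.8]), array([87.4, 57.3]), 77.9, 'z', np.float64(70.6), 'mean', array([590.6, 179. ,  70.7]))
walltop (221, array([628.1, 173.4]), array([89.4, 12.1]), 79.2, 'z', np.float64(79.1), 'mean', array([628. , 172.9,  79.2]))
jar (3, array([749.1,   9.4]), array([0.6, 6.2]), 5.0, 'z', np.float64(82.2), 'mean', array([749. ,   9.7,  82.8]))
side bench z 0.0009733487166554422 0.0014470013044168414
head top (821, array([ 557.2, -265.6]), array([45.1, 50.8]), 62.8, 'z', np.float64(64.3), 'mean', array([ 555.2, -266. ,   64.2]))
head all (1596, array([ 549.8, -261.9]), array([45.3, 67.3]), 62.8, 'z', np.float64(62.3), 'mean', array([ 548.6, -268.5,   51.9]))
stand (2961, array([559.4, 187.3]), array([134.4, 199.7]), 79.0, 'z', np.float64(14.5), 'mean', array([538. , 177.9,  14.4]))
platetop (210, array([602.3, 175.6]), array([89.9, 53.5]), 84.9, 'z', np.float64(71.6), 'mean', array([598.7, 173.5,  71.2]))
walltop (189, array([629.3, 172.6]), array([89.2, 12.8]), 79.2, 'z', np.float64(80.3), 'mean', array([627.6, 169.5,  80.1]))
jar (4, array([749.8,   7.9]), array([0.4, 4.8]), 5.5, 'z', np.float64(84.3), 'mean', array([749.7,   7.8,  83.1]))
```

View pics/c1.png

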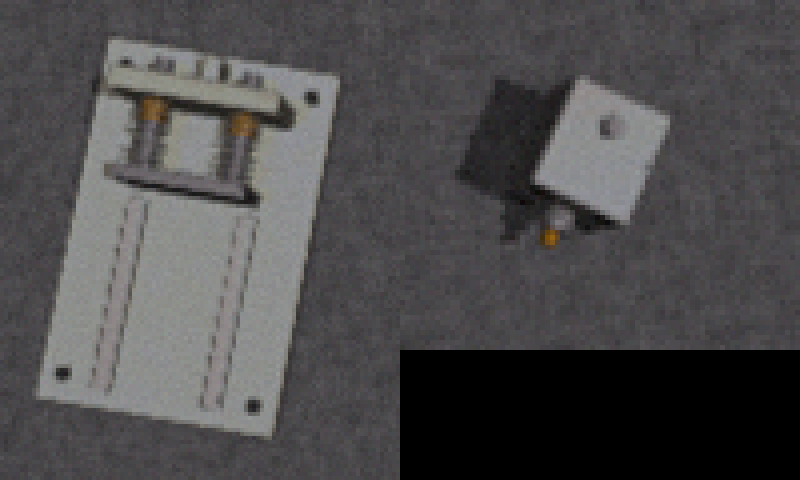

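```bash
cat >> h.py <<'E'
from scipy.spatial.transform import Rotation as R
def go(xyz_mm,yaw_y):  # tool y axis at world angle yaw_y (deg), tool pointing down
    s=manip.get_state(); q=s["ee_rot"]; R0=R.from_quat([q[1],q[2],q[3],q[0]])
    a=np.radians(yaw_y); y=np.array([np.cos(a),np.sin(a),0]); z=np.array([0,0,-1.]); x=np.cross(y,z)
    R1=R.from_matrix(np.stack([x,y,z],1))
    d=R0.inv().apply(np.array(xyz_mm)/1000-s["position"]); r=(R0.inv()*R1).as_rotvec(degrees=True)
    print("t",round(float(s["clock"]),2),"pos",np.round(s["position"]*1000,1),"F",np.round(s["contact_force"],2),"w",np.round(s["width"]*1000,1)); print("d mm",np.round(d*1000,1),"rot",np.round(r,2))
E
python3 -c "
from h import *
go([557,-265.2,120],63.5)
p,n=np.array([549,188.5]),None
a=np.radians(-11);u=np.array([np.cos(a),np.sin(a)])
print('bed',p-25*u,'end',p+17.5*u)"
```

```text
t 0.1 pos [226.2 528.1 230.5] F [-0.46  0.23 -0.02] w 85.4
d mm [-616.5 -598.8  111.4] rot [-0.09 -0.01  3.31]
bed [524.45932041 193.27022488] end [566.17847571 185.16084258]
```

```bash
python3 -m crank '[[-0.04,-0.04,0.005,0,0,0],[-0.08,-0.08,0.01,0,0,0.3],[-0.12,-0.117,0.02,0,0,1],[-0.16,-0.156,0.025,0,0,1],[-0.2,-0.195,0.03,0,0,2],[-0.24,-0.234,0.04,0,0,2],[-0.28,-0.272,0.05,0,0,3],[-0.32,-0.31,0.055,0,0,3.3],[-0.36,-0.35,0.065,0,0,3.3],[-0.4,-0.389,0.072,0,0,3.3],[-0.44,-0.428,0.08,0,0,3.3],[-0.48,-0.466,0.087,0,0,3.3],[-0.52,-0.505,0.094,0,0,3.3],[-0.56,-0.544,0.1,0,0,3.3],[-0.595,-0.578,0.107,0,0,3.3],[-0.61,-0.592,0.11,0,0,3.3],[-0.6165,-0.599,0.111,0,0,3.3],[-0.6165,-0.599,0.111,0,0,3.3],[-0.6165,-0.599,0.111,0,0,3.3]]' 1 && python3 - <<'E'
from h import *
go([557,-265.2,12],63.5)
im=viewer.get_image("side");cv2.imwrite("pics/s1.png",cv2.resize(im["frame"][180:420,220:520],(750,600)))
E
```

```text
clock: 2.48
position: [0.5564, -0.2638, 0.1207]
ee_rot: [-0.001, 0.229, 0.974, -0.0]
contact_force: [-0.0, -0.0, 0.4]
width: 0.0858
t 2.48 pos [ 556.4 -263.8  120.7] F [-0.02 -0.01  0.36] w 85.8
d mm [ -1.2  -0.8 108.7] rot [-0.07 -0.04  0.07]
```

View pics/s1.png

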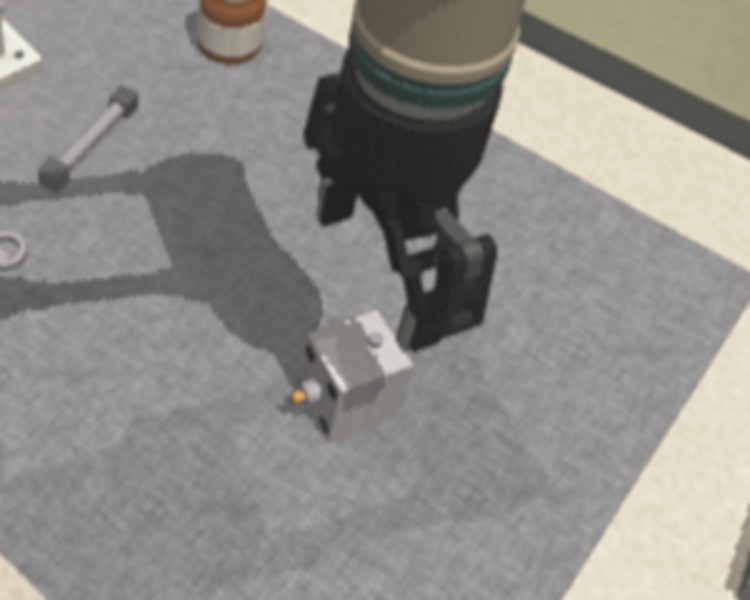

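The open fingers straddle the head (crop px 360,375) across its y faces, so I'll descend and grip.

```bash
python3 -m crank '[[-0.001,-0.001,0.02,0,0,0],[-0.001,-0.001,0.04,0,0,0],[-0.001,-0.001,0.06,0,0,0],[-0.001,-0.001,0.08,0,0,0],[-0.001,-0.001,0.095,0,0,0],[-0.001,-0.001,0.104,0,0,0],[-0.001,-0.001,0.1085,0,0,0],[-0.001,-0.001,0.1085,0,0,0],[-0.001,-0.001,0.1085,0,0,0]]' 1 && python3 -m crank '[[0,0,0,0,0,0],[0,0,0,0,0,0],[0,0,0,0,0,0],[0,0,0,0,0,0],[0,0,0,0,0,0],[0,0,0,0,0,0],[0,0,0,0,0,0],[0,0,0,0,0,0],[0,0,0,0,0,0],[0,0,0,0,0,0]]' 0 50 && python3 - <<'E'
from h import *
go([557,-265.2,130],63.5)
im=viewer.get_image("side");cv2.imwrite("pics/s2.png",cv2.resize(im["frame"][240:400,260:460],(750,600)))
E
```

```text
clock: 3.65
position: [0.5573, -0.2657, 0.0129]
ee_rot: [0.0, 0.229, 0.974, -0.001]
contact_force: [0.5, -0.3, 0.2]
width: 0.0857
clock: 4.9
position: [0.5575, -0.266, 0.0133]
ee_rot: [0.001, 0.229, 0.974, -0.001]
contact_force: [-1.6, -1.2, 5.8]
width: 0.0434
t 4.9 pos [ 557.5 -266.    13.3] F [-1.61 -1.24  5.79] w 43.4
d mm [   0.7    0.3 -116.7] rot [-0.1   0.09  0.08]
```

View pics/s2.png

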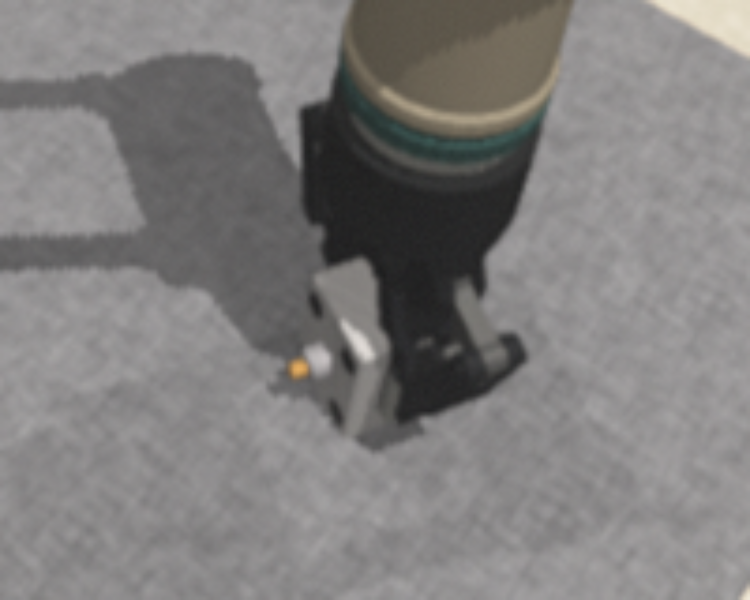

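```bash
python3 -m crank '[[0,0,-0.01,0,0,0],[0,0,-0.03,0,0,0],[0,0,-0.055,0,0,0],[0,0,-0.08,0,0,0],[0,0,-0.105,0,0,0],[0,0,-0.125,0,0,0],[0,0,-0.13,0,0,0],[0,0,-0.13,0,0,0]]' && python3 -c "
from h import *
go([520.5,194,143],79)"
```

```text
clock: 5.95
position: [0.5569, -0.2653, 0.1426]
ee_rot: [-0.0, 0.228, 0.974, -0.001]
contact_force: [0.6, -0.4, -5.0]
width: 0.044
t 5.95 pos [ 556.9 -265.3  142.6] F [ 0.64 -0.38 -5.03] w 44.0
d mm [236.9 395.1  -1. ] rot [ -0.08  -0.   -15.42]
```

```bash
python3 -m crank '[[0.008,0.013,0,0,0,0],[0.024,0.04,0,0,0,-1],[0.045,0.075,0,0,0,-3],[0.066,0.11,0,0,0,-5],[0.087,0.145,0,0,0,-7],[0.108,0.18,0,0,0,-9],[0.129,0.215,0,0,0,-11],[0.15,0.25,0,0,0,-13],[0.171,0.285,0,0,0,-14],[0.192,0.32,0,0,0,-15],[0.21,0.35,0,0,0,-15.4],[0.224,0.374,0,0,0,-15.4],[0.232,0.388,0,0,0,-15.4],[0.237,0.395,0,0,0,-15.4],[0.237,0.395,0,0,0,-15.4],[0.237,0.395,0,0,0,-15.4]]' && python3 - <<'E'
from h import *
go([520.5,194,40],79)
for n in("top","side"):
    im=viewer.get_image(n);np.savez(n+"1.npz",**im);W=cloud(im);x,y,z=W[...,0],W[...,1],W[...,2]
    st=(x>.45)&(x<.7)&(y>.08)&(y<.3)
    print(n,"wall",rect(W,st&(x>.6)&(z>.0765)&(z<.086)))
    f=im["frame"]; cv2.imwrite(f"pics/{n}3.png",cv2.resize(f[160:310,120:280] if n=="top" else f[80:260,90:290],(640,600),interpolation=3))
E
```

```text
clock: 7.95
position: [0.5204, 0.1931, 0.142]
ee_rot: [-0.0, 0.096, 0.995, -0.001]
contact_force: [0.7, 0.4, -3.5]
width: 0.0434
t 7.95 pos [520.4 193.1 142. ] F [ 0.68  0.42 -3.52] w 43.4
d mm [1.000e-01 1.100e+00 1.019e+02] rot [-0.12 -0.01 -0.06]
top wall (215, array([628. , 173.1]), array([88.7, 11.9]), 79.0, 'z', np.float64(78.9), 'mean', array([628.2, 174.1,  79. ]))
side wall (192, array([628.9, 172.9]), array([92.8, 13.8]), 79.5, 'z', np.float64(80.4), 'mean', array([627.3, 168.8,  80.1]))
```

View pics/side3.png

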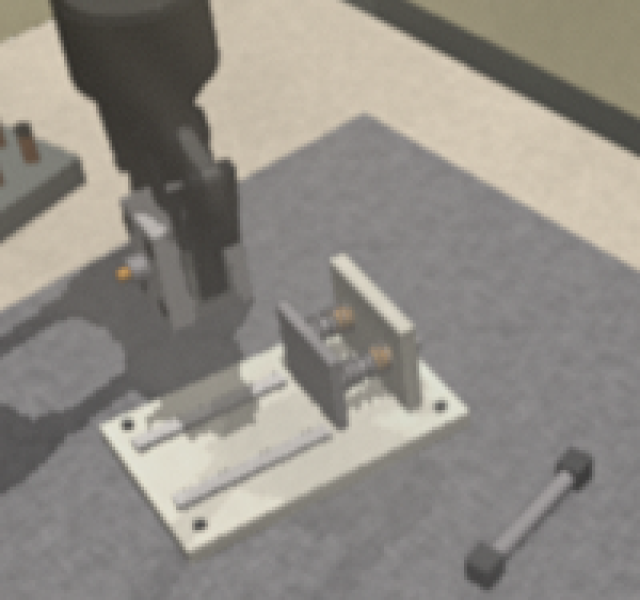

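```bash
python3 - <<'E'
from h import *
a=np.radians(-11);u=np.array([np.cos(a),np.sin(a)]);n=np.array([-u[1],u[0]]);o=np.array([549,188.5])/1000
panels=[]
for name in("top","side"):
    im=dict(np.load(name+"0.npz"));K=im["intrinsics"];T=np.linalg.inv(im["world_from_camera"])
    X,Y=np.meshgrid(np.arange(-100,120,.5),np.arange(75,-75.1,-.5))
    P=np.concatenate([o+(X[...,None]*u+Y[...,None]*n)/1000,np.full(X.shape+(1,),.020)],-1)
    c=P@T[:3,:3].T+T[:3,3]
    mu=(c[...,0]/-c[...,2]*K[0,0]+K[0,2]).astype(np.float32);mv=(-c[...,1]/-c[...,2]*K[1,1]+K[1,2]).astype(np.float32)
    w=cv2.remap(im["frame"],mu,mv,cv2.INTER_CUBIC)
    for v in(-25,25): cv2.line(w,(40,int((75-v)*2)),(250,int((75-v)*2)),(0,0,255),1)
    cv2.line(w,(260,100),(260,200),(255,0,0),1); panels.append(w)
    W=cloud(im).reshape(-1,3);q=(W[:,:2]-o)*1000;s=q@u;l=q@n;z=W[:,2]
    m=(s>15)&(s<50)&(abs(l)<45)&(z>.03)&(z<.076)
    if name=="side": 
        for lo in(-35,-20,0,20): mm=m&(l>lo)&(l<lo+15);print("plate front s",lo,np.percentile(s[mm],[5,25,50,95]).round(1))
    else: m=(s>20)&(s<45)&(abs(l)<45)&(z>.066); print("platetop s,l",np.percentile(s[m],[3,50,97]).round(1),np.percentile(l[m],[2,98]).round(1))
im=dict(np.load("side1.npz"));W=cloud(im).reshape(-1,3);q=(W[:,:2]-[.5204,.1931])*1000;s=q@u;l=q@n;z=W[:,2]
f=(abs(l)<19)&(s>-32)&(s<-18)&(z>.132)&(z<.185)
A=np.c_[l[f],z[f]*1000-160,np.ones(f.sum())];r=s[f]
for _ in range(4):
    c=np.linalg.lstsq(A,r,rcond=None)[0];e=abs(r-A@c)<2.5;A,r=A[e],r[e]
print("held front face: yaw err",np.degrees(np.arctan(-c[0])),"pitch",np.degrees(np.arctan(c[1])),"offset",c[2],len(r))
cv2.imwrite("pics/w.png",np.vstack(panels))
E
```

```text
platetop s,l [29.9 33.7 37.4] [-33.6  33.6]
plate front s -35 [30.7 31.5 34.2 48.9]
plate front s -20 [30.3 30.7 31.2 38.6]
plate front s 0 [30.3 30.9 31.3 37.8]
plate front s 20 [30.6 31.2 31.5 48.7]
held front face: yaw err -0.10172202952222348 pitch -0.10779213923401096 offset -24.549870911989007 137
```

View pics/w.png

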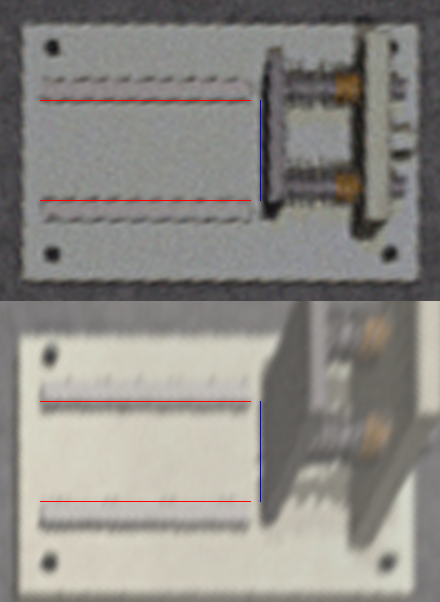

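The rectified views agree with my stand frame: the red lines lie on the rails' inner edges and the blue line on the plate's front. The held head is square to within 0.1°. I'll lower it now.

```bash
python3 -m crank '[[0,0.001,0.01,0,0,0],[0,0.001,0.03,0,0,0],[0,0.001,0.05,0,0,0],[0,0.001,0.07,0,0,0],[0,0.001,0.085,0,0,0],[0,0.001,0.095,0,0,0],[0,0.001,0.1,0,0,0],[0,0.001,0.104,0,0,0],[0,0.001,0.107,0,0,0],[0,0.001,0.109,0,0,0],[0,0.001,0.109,0,0,0],[0,0.001,0.109,0,0,0]]' && python3 -c "
from h import *
go([520.5,194,27.3],79)"
```

```text
clock: 9.55
position: [0.5209, 0.1939, 0.0332]
ee_rot: [0.0, 0.097, 0.995, -0.001]
contact_force: [-0.8, 0.1, -3.8]
width: 0.0439
t 9.55 pos [520.9 193.9  33.2] F [-0.8   0.09 -3.82] w 43.9
d mm [0.4 0.  5.9] rot [-0.09  0.01 -0.08]
```

```bash
python3 -m crank '[[0,0,0.002,0,0,0],[0,0,0.004,0,0,0],[0,0,0.005,0,0,0],[0,0,0.005,0,0,0],[0,0,0.005,0,0,0]]' && python3 -m crank '[[0,0,0.0005,0,0,0],[0,0,0.001,0,0,0],[0,0,0.001,0,0,0],[0,0,0.001,0,0,0]]'
```

```text
clock: 10.18
position: [0.5209, 0.1939, 0.0282]
ee_rot: [0.0, 0.097, 0.995, -0.001]
contact_force: [-0.0, -0.9, -3.0]
width: 0.0436
clock: 10.68
position: [0.521, 0.194, 0.0274]
ee_rot: [0.0, 0.097, 0.995, -0.001]
contact_force: [-0.5, 0.4, -2.0]
width: 0.0433
```

```bash
python3 -m crank '[[0,0,0.0005,0,0,0],[0,0,0.0005,0,0,0],[0,0,0.0005,0,0,0],[0,0,0.0005,0,0,0]]'; python3 -m crank '[[0,0,0.0007,0,0,0],[0,0,0.0007,0,0,0],[0,0,0.0007,0,0,0],[0,0,0.0007,0,0,0]]'
```

```text
clock: 11.18
position: [0.521, 0.194, 0.0273]
ee_rot: [0.0, 0.097, 0.995, -0.001]
contact_force: [-2.3, 0.2, 5.3]
width: 0.0434
clock: 11.68
position: [0.521, 0.194, 0.0273]
ee_rot: [0.0, 0.097, 0.995, -0.001]
contact_force: [-3.7, -0.7, 6.7]
width: 0.0436
```

```bash
python3 -m crank '[[0,0,-0.0003,0,0,0],[-0.001,0,-0.0003,0,0,0],[-0.004,0,-0.0003,0,0,0],[-0.008,0,-0.0003,0,0,0],[-0.012,0,-0.0003,0,0,0],[-0.016,0,-0.0003,0,0,0],[-0.02,0,-0.0003,0,0,0],[-0.024,0,-0.0003,0,0,0],[-0.027,0,-0.0003,0,0,0],[-0.029,0,-0.0003,0,0,0],[-0.03,0,-0.0003,0,0,0],[-0.03,0,-0.0003,0,0,0]]'; python3 -c "
from h import *
a=np.radians(-11);go([549+1000*.0171*np.cos(a),188.5+17.1*np.sin(a),27.3],79)"
```

```text
clock: 13.18
position: [0.5504, 0.1882, 0.0276]
ee_rot: [0.0, 0.096, 0.995, -0.001]
contact_force: [0.4, 0.1, -3.6]
width: 0.0439
t 13.18 pos [550.4 188.2  27.6] F [ 0.43  0.15 -3.58] w 43.9
d mm [-15.7   0.1   0.3] rot [-0.08  0.05 -0.08]
```

The head is now about 0.3 mm off the bed, so I'll lower it until it carries light load and then advance to contact.

```bash
python3 -m crank '[[0,0,0.0004,0,0,0],[0,0,0.0004,0,0,0],[0,0,0.0004,0,0,0],[0,0,0.0004,0,0,0]]'; python3 -m crank '[[-0.001,0,0.0001,0,0,0],[-0.002,0,0.0001,0,0,0],[-0.003,0,0.0001,0,0,0],[-0.004,0,0.0001,0,0,0],[-0.005,0,0.0001,0,0,0],[-0.006,0,0.0001,0,0,0],[-0.007,0,0.0001,0,0,0],[-0.007,0,0.0001,0,0,0],[-0.007,0,0.0001,0,0,0]]'; python3 -c "
from h import *
a=np.radians(-11);go([549+1000*.0171*np.cos(a),188.5+17.1*np.sin(a),27.3],79)"
```

```text
clock: 13.68
position: [0.5502, 0.1882, 0.0273]
ee_rot: [0.0, 0.096, 0.995, -0.001]
contact_force: [-0.7, -0.8, -1.3]
width: 0.0435
clock: 14.8
position: [0.5565, 0.187, 0.0273]
ee_rot: [-0.0, 0.097, 0.995, -0.001]
contact_force: [-4.1, 1.1, 3.4]
width: 0.0434
t 14.8 pos [556.5 187.   27.3] F [-4.13  1.15  3.36] w 43.4
d mm [-9.5  0.1  0. ] rot [-0.08 -0.02 -0.09]
```

```bash
python3 -m crank '[[-0.001,0,0,0,0,0],[-0.002,0,0,0,0,0],[-0.003,0,0,0,0,0],[-0.004,0,0,0,0,0],[-0.005,0,0,0,0,0],[-0.006,0,0,0,0,0],[-0.007,0,0,0,0,0],[-0.008,0,0,0,0,0],[-0.009,0,0,0,0,0],[-0.0093,0,0,0,0,0],[-0.0093,0,0,0,0,0],[-0.0093,0,0,0,0,0],[-0.0093,0,0,0,0,0]]'; cat > chk.py <<'E'
from h import *
import sys
a=np.radians(-11);u=np.array([np.cos(a),np.sin(a)]);n=np.array([-u[1],u[0]]);o=np.array([549,188.5])/1000
go([549+17.1*u[0],188.5+17.1*u[1],27.3],79)
F=[]
for name in("top","side"):
    im=viewer.get_image(name);W=cloud(im).reshape(-1,3);q=(W[:,:2]-o)*1000;s=q@u;l=q@n;z=W[:,2]
    F.append(manip.get_state()["contact_force"])
    m=(s>25)&(s<62)&(abs(l)<38)&(z>.066)&(z<.077); print(name,"platetop s",np.percentile(s[m],[3,50,97]).round(1),m.sum()) if m.any() else 0
    for lo in(-35,22): mm=(s>25)&(s<60)&(l>lo)&(l<lo+12)&(z>.03)&(z<.068); print("plate front",lo,np.percentile(s[mm],[5,25,50]).round(1) if mm.any() else 0)
    f=(abs(l)<19)&(s>-18)&(s<2)&(z>.025)&(z<.075)
    if name=="side":
        A=np.c_[l[f],z[f]*1000-46,np.ones(f.sum())];r=s[f]
        c=np.array([0,0,-7.5])
        for _ in range(6):
            e=abs(r-A@c)<2.5;c=np.linalg.lstsq(A[e],r[e],rcond=None)[0]
        print("head front: yaw",np.degrees(np.arctan(-c[0])).round(2),"pitch",np.degrees(np.arctan(c[1])).round(2),"centre s",c[2]+25,e.sum())
        cv2.imwrite(f"pics/{sys.argv[1]}.png",cv2.resize(im["frame"][130:255,100:260],(768,600),interpolation=3))
print("F along u",[round(float(f[:2]@u),2) for f in F],"n",[round(float(f[:2]@n),2) for f in F],"z",[round(float(f[2]),2) for f in F])
E
python3 chk.py e1
```

```text
clock: 16.42
position: [0.5619, 0.1859, 0.0275]
ee_rot: [-0.004, 0.097, 0.995, -0.001]
contact_force: [-11.1, 2.5, 8.4]
width: 0.0435
t 16.43 pos [561.9 185.9  27.5] F [-11.12   2.52   8.36] w 43.5
d mm [-4.   0.1  0.1] rot [-0.11 -0.43 -0.12]
top platetop s [36.2 41.5 45.3] 44
plate front -35 [37.5 41.3 50.5]
plate front 22 0
side platetop s [38.5 42.1 45.8] 26
plate front -35 [38.4 39.5 43.4]
plate front 22 0
head front: yaw 0.34 pitch 0.13 centre s 13.49743088825348 114
F along u [-12.39, -11.69] n [0.85, 1.48] z [8.2, 8.9]
```

View pics/e1.png

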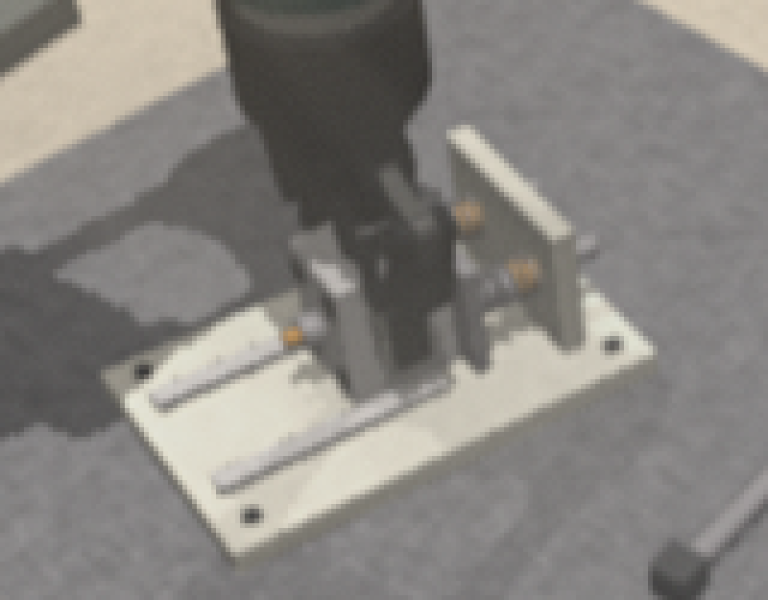

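The arm gives under load: the plate is only about 8.5 mm back, the tool has pitched 0.4°, and the down-press has grown. I'll command past the target with a counter-pitch and less down-press.

```bash
python3 -m crank '[[-0.004,0,-0.0002,0,-0.5,0],[-0.0045,0,-0.0003,0,-0.7,0],[-0.0055,0,-0.0004,0,-0.8,0],[-0.0065,0,-0.0004,0,-0.8,0],[-0.0072,0,-0.0004,0,-0.8,0],[-0.008,0,-0.0004,0,-0.8,0],[-0.008,0,-0.0004,0,-0.8,0],[-0.008,0,-0.0004,0,-0.8,0],[-0.008,0,-0.0004,0,-0.8,0]]'; python3 chk.py e2
```

```text
clock: 17.65
position: [0.5641, 0.1854, 0.0274]
ee_rot: [-0.002, 0.097, 0.995, -0.001]
contact_force: [-13.4, 5.2, 7.9]
width: 0.0436
t 17.65 pos [564.1 185.4  27.4] F [-13.37   5.18   7.9 ] w 43.6
d mm [-1.7  0.1  0.1] rot [-0.16 -0.23 -0.17]
top platetop s [36.9 43.1 47.4] 49
plate front -35 [39.7 42.1 51.6]
plate front 22 0
side platetop s [37.8 44.9 48.4] 28
plate front -35 [40.3 41.1 44.7]
plate front 22 0
head front: yaw 0.25 pitch 0.14 centre s 15.719618413874553 112
F along u [-13.71, -14.95] n [2.28, 3.2] z [9.19, 8.26]
```

```bash
python3 -m crank '[[-0.0058,0,-0.0005,0,-0.6,0],[-0.0062,0,-0.0007,0,-0.8,-0.1],[-0.0068,0,-0.0009,0,-0.8,-0.2],[-0.0072,0,-0.0009,0,-0.8,-0.2],[-0.0075,0,-0.0009,0,-0.8,-0.2],[-0.0075,0,-0.0009,0,-0.8,-0.2],[-0.0075,0,-0.0009,0,-0.8,-0.2],[-0.0075,0,-0.0009,0,-0.8,-0.2]]'; python3 chk.py e3
```

```text
clock: 18.75
position: [0.5643, 0.1853, 0.0274]
ee_rot: [-0.002, 0.096, 0.995, -0.002]
contact_force: [-14.5, 5.0, 7.8]
width: 0.0436
t 18.75 pos [564.3 185.3  27.4] F [-14.53   5.03   7.82] w 43.6
d mm [-1.4  0.2  0.1] rot [-0.22 -0.23 -0.04]
top platetop s [35.3 43.3 47.4] 49
plate front -35 [40.  41.9 50.4]
plate front 22 0
side platetop s [40.9 45.6 48.8] 27
plate front -35 [40.5 41.7 45.6]
plate front 22 0
head front: yaw 0.03 pitch 0.19 centre s 16.053862772312975 113
F along u [-15.96, -16.66] n [2.45, 2.88] z [8.34, 7.47]
```

```bash
python3 -m crank '[[-0.0073,0,-0.0009,0,-0.8,0],[-0.0073,0,-0.0012,0,-0.8,0],[-0.0073,0,-0.0015,0,-0.8,0],[-0.0073,0,-0.0015,0,-0.8,0],[-0.0073,0,-0.0015,0,-0.8,0],[-0.0073,0,-0.0015,0,-0.8,0]]';python3 -m crank '[[-0.0073,0,-0.0015,0,-0.8,0],[-0.0073,0,-0.002,0,-0.8,0],[-0.0073,0,-0.0023,0,-0.8,0],[-0.0073,0,-0.0023,0,-0.8,0],[-0.0073,0,-0.0023,0,-0.8,0],[-0.0073,0,-0.0023,0,-0.8,0]]'; python3 chk.py e4
```

```text
clock: 19.6
position: [0.5646, 0.1852, 0.0274]
ee_rot: [-0.002, 0.097, 0.995, -0.002]
contact_force: [-13.0, 6.5, 3.6]
width: 0.0437
clock: 20.35
position: [0.5653, 0.185, 0.0275]
ee_rot: [-0.002, 0.097, 0.995, -0.003]
contact_force: [-12.2, 5.5, -1.7]
width: 0.0436
t 20.35 pos [565.3 185.   27.5] F [-12.17   5.5   -1.68] w 43.6
d mm [-0.5  0.3  0.2] rot [-0.37 -0.16 -0.16]
top platetop s [30.3 44.5 48.4] 49
plate front -35 [40.8 41.8 50.9]
plate front 22 0
side platetop s [41.7 45.1 50.1] 29
plate front -35 [33.6 42.5 45. ]
plate front 22 0
head front: yaw -0.28 pitch 0.05 centre s 17.042133589470673 117
F along u [-13.55, -12.13] n [4.55, 3.29] z [-1.28, -0.6]
```

```bash
python3 -m crank '[[-0.0073,0.0003,-0.0021,-0.3,-0.9,0],[-0.0074,0.0006,-0.002,-0.6,-0.9,-0.1],[-0.0075,0.001,-0.0019,-0.8,-0.9,-0.2],[-0.0075,0.001,-0.0019,-0.8,-0.9,-0.2],[-0.0075,0.001,-0.0019,-0.8,-0.9,-0.2],[-0.0075,0.001,-0.0019,-0.8,-0.9,-0.2],[-0.0075,0.001,-0.0019,-0.8,-0.9,-0.2]]'; python3 chk.py e5
```

```text
clock: 21.32
position: [0.5671, 0.1848, 0.0274]
ee_rot: [0.001, 0.096, 0.995, 0.002]
contact_force: [-9.8, 2.3, -0.1]
width: 0.0435
t 21.32 pos [567.1 184.8  27.4] F [-9.81  2.28 -0.14] w 43.5
d mm [1.3 0.2 0.1] rot [ 0.29  0.07 -0.01]
top platetop s [29.  45.7 50.1] 46
plate front -35 [42.5 43.6 52.2]
plate front 22 0
side platetop s [43.3 47.7 51.8] 29
plate front -35 [29.3 44.  46.5]
plate front 22 0
head front: yaw 0.45 pitch 0.01 centre s 18.78221693219202 111
F along u [-10.12, -11.39] n [0.87, 1.18] z [-0.43, -0.22]
```

```bash
python3 -m crank '[[-0.0055,0.0009,-0.0016,0,-0.6,0],[-0.005,0.0009,-0.0014,0.1,-0.6,0],[-0.0047,0.0009,-0.0013,0.2,-0.6,0],[-0.0047,0.0009,-0.0013,0.2,-0.6,0],[-0.0047,0.0009,-0.0013,0.2,-0.6,0],[-0.0047,0.0009,-0.0013,0.2,-0.6,0],[-0.0047,0.0009,-0.0013,0.2,-0.6,0]]'; python3 chk.py e6
```

```text
clock: 22.3
position: [0.5671, 0.1848, 0.0273]
ee_rot: [0.001, 0.097, 0.995, -0.0]
contact_force: [-9.6, 2.3, 1.8]
width: 0.0436
t 22.3 pos [567.1 184.8  27.3] F [-9.62  2.33  1.77] w 43.6
d mm [1.4 0.2 0. ] rot [-0.04  0.13 -0.08]
top platetop s [36.7 46.  50.4] 49
plate front -35 [42.5 43.6 51.3]
plate front 22 0
side platetop s [43.3 48.  51.9] 31
plate front -35 [31.8 44.1 47.6]
plate front 22 0
head front: yaw 0.05 pitch 0.25 centre s 18.687761909750876 114
F along u [-9.37, -9.81] n [-0.3, 0.53] z [1.33, 1.94]
```

View pics/e6.png

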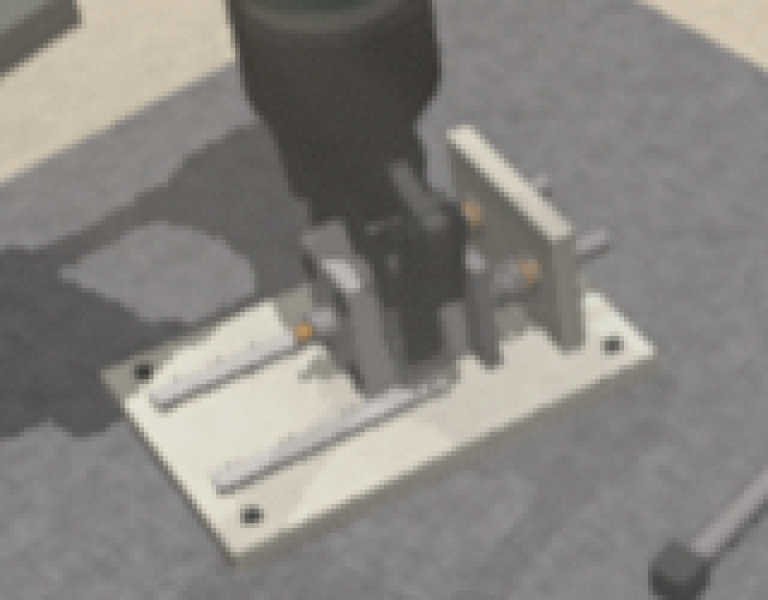

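Everything is in place: the tilt is under about 0.15°, the push is about 9.6 N, and the plate has moved about 12.3–13.5 mm. I'll do a final steadiness check and hand in.

```bash
python3 - <<'E'
from h import *
from rig import job
for _ in range(6): viewer.get_image("top"); s=manip.get_state()
print(s["clock"],s["position"].round(4),s["contact_force"].round(1),s["width"])
if abs(s["position"]-[.5671,.1848,.0273]).max()<.0008: print(job.sign_off())
E
```

```text
22.7 [0.5671 0.1848 0.0273] [-9.2  2.7  2.2] 0.04345367385201664
the job is handed in; nothing more can be done
None
```

The pump head is on the bed between the rails with its seal face against the sprung plate. The arm is still gripping it and holding the plate at about half travel. I handed the job in at 22.7 s.

- **Push:** the last readings were about 9.5 N along the push. The plate's shift in the images is 12.3–12.6 mm. The arm and head position suggest 13–13.7 mm, a disagreement of about 1 mm. All of these are well short of the 25 mm stop.
- **Flat and square:** the tool is within 0.15° of square. The image fit of the head's front face gave 0.05° yaw and 0.25° pitch, which is within its noise. The tool height matches the head sitting flat on the bed, with a light net down-press of 2 N plus the head's weight.
- **Steadiness:** the pose did not change over the last 0.4 s before hand-in.

- **Lifted while sliding:** during the slide towards the plate the head was about 0.3 mm off the bed for part of the way. I set it back down before it touched the plate.
- **Corrected push:** the first pushes stuck because the arm gave way and pressed down too hard, with up to about 16.7 N at the wrist along the push. I corrected this in small steps. The plate went no further than about 14 mm.
- **Other items:** I did not touch the jar, wrench or column, but I did not measure them again at the end.

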